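# Find which way the ring cone's cap unlocks and hold it off

## Robot

A 6-joint arm with a two-finger parallel gripper is mounted at the origin on the work surface. World frame = base frame: x ahead of the robot, y to its left, z up, the work surface at z = 0. Lengths are in m, angles in rad, forces in N, time in s.
With the tool pointing down it reaches from about 0.375 to 0.975 m from the base axis. Payload 3.8 kg.
Tool frame: the origin (TCP) lies midway between the tips of the shut fingers; the grasp point (between the pads) lies 19 mm behind it; z points along the fingers, y is the line along which they close (so a half turn about z gives the same grasp; the last joint's range is limited). The gripper opens to 85 mm and grips with 20 to 120 N. Pads are 22 mm wide; open, the fingers measure 114 mm over their backs; the gripper's body (76 mm by 85 mm) begins 54 mm behind the grasp point. The pads swing forward as they close: fully open they stand 13 mm farther back than shut.
Start: joints at [1.241, 0.264, 1.604, -0, 1.274, -0.037], TCP at [0.195, 0.646, 0.231] pointing down, gripper open.
Joint ranges: [-2.63, 2.63], [-0.94, 2.18], [0.31, 2.57], [-1.31, 4.45], [0, 2.66], [-2.55, 2.55]. Speed limits (rad/s): [2.57, 2.57, 3.14, 3.14, 3.14, 3.14].

## Interface

Orientations are given as a rotation vector (axis times angle).
In Python, from workcell import status, read_camera, workorder, masks_of gives the robot as it stands.
- The arm moves only by the tool drive_tool, never from a script. Its argument "rows" is a list of rows, each a list of 7 numbers: the turn, a rotation vector about the tool's x, y, z in degrees, then the shift along the tool's x, y, z in m, then the opening, from 0 (shut) to 1 (fully open). In form: [[ax, ay, az, tx, ty, tz, claw], ...]. A call has 1 to 8 rows; each row shifts and turns the commanded pose from where the row before left it, along the tool's axes as they then stand; what a row does not reach is not made up. A row lasts 1/12 s, in which the tool goes at most 41.7 mm and 7.16 degrees, less where a joint would pass 70% of its speed; a pose out of reach is approached as far as the arm can. A call is refused whole if a number of a shift passes 0.0417 or a number of a turn 7.16, either way. A call with a gripper value outside its range is refused whole. The fingers move at their own pace and stop on an object; "force" is the grip in N (left out, the last holds). Time passes only in rows, so rows that do not move let the fingers close. It gives the time, the measured TCP pose, the force, the opening and the grip force at its end, in the units of the state.
- status.read_state(): the state, without advancing time (a new reading comes with each control period).
- read_camera(name): name is "scene" or "side" or "wrist"; returns a dict with "color" (384x512x3 uint8, red, green, blue), "intrinsics" (3x3 intrinsics, pixels), "D" ([k1, k2, p1, p2, k3] as OpenCV has them; the pictures are not rectified), "world_from_camera" (4x4, takes a point from camera to world coordinates); the wrist camera has in their place "mount" (4x4, takes a point from camera to tool coordinates, whose origin is the TCP and whose axes are the flange's). Camera axes: x right, y up, looking along -z (the intrinsics and any distortion apply to the point x, -y, -z); pixel columns grow to the right and rows downward; lengths in m; the calibration is good to about 2 mm. A picture is of the moment at which its call begins: read the wrist's pose just before it. There is no depth.
- workorder.finish_job(): hands the job in; it is judged then, once.
Trained networks look in a picture, given as the dict that the camera call returned (one of the last four; its "shot" number tells which), for a name from the list of things; names that differ only in an ending like _2 or _b are one class to them, and where a whole thing is asked for, a point or a joint stands for the part that bears it (a point fixed in the world has none). Each returns a list of dicts, best first, with "score" (0 to 1); they miss things now and then, are a little off and sometimes report something else, mostly with a low value. They report only what shows in the picture. A call takes as long as a camera call. They do not tell look-alikes from the thing itself.
- masks_of(picture, name): "mask" (384x512 bool, what is visible of it) and "bbox" ([left, top, right, bottom] in pixels, round what is visible of it).
The state is a dict: "time": time; "q": joint angles; "joint_vel": joint speeds; "joint_torque": joint torques, N m; "tool_pos": TCP position; "tcp_rot": TCP orientation; "wrist_force": force on the tool from outside, world axes, zero at the start; "torque": the same for the moment, N m; "width": opening from 0.0 (shut) to 1.0 (fully open); "grip_force": force on a finger pad.
Only numpy, scipy, OpenCV 4.12 (cv2) and the standard library are available. Lean on these libraries where they do the work, as an engineer would, in place of code of your own. Each camera call takes 0.05 s, during which the arm holds its last target. There are 200 camera calls.

## Task

The ring cone under the rose-gold cap is due for changing, so take that cap off: it is a quick-thread cap that comes loose with about a quarter turn, but it may be left-hand or right-hand and nothing shows which, so try one way and, if it comes up against a stop, turn it the other way. Turn it loose while it is still down on its cone, then lift it off, hold it upright at least 6 cm above where it sat, over that same cone, and finish while holding it there still in the gripper. Leave the black cap and the other things on the counter where they are.

Things in the scene. Friction and masses are not known exactly. Their poses are not given: they have to be found in the camera images.
- rose_cap: Rose-gold cap to take off (about 80 g), on the left or right cone: round ribbed skirt 48 mm across, 20 mm high; on it a grip bar 40 mm long (cap's x), 14 mm wide (y), 28 mm tall, its top 48 mm above the cap's underside. Origin: centre of the underside, z up. At the start its x is within 0.07 rad of the base's x. Seated, it turns easily, with play of 1.5 mm sideways, 2 mm up and down.
- rose_cap_grip (a point): On the cap's axis, 36 mm above its underside, in the grip bar, which fingers pinch along the cap's y. Turning takes under 0.15 N m. One way (varies, not visible) the cap meets a hard stop after 0.05 to 0.35 rad; the other way it is free to about 1.7 rad, and from 1.0 to 1.6 rad it lifts off (aim for 1.2); short of that, lugs hold it down. It stays as left.
- black_cap: The same kind of cap in black, on the other cone, its axis 140 mm from the rose-gold cap's. To be left alone. Origin at the centre of its underside.
- base: Brushed steel base, fixed, 260 mm (its x) by 460 mm (its y), 35 mm high, origin at the centre of its underside on the counter, with a black rocker switch on its top near one corner. Two white resin ring cones (66 mm across at the foot, 39 mm at the top) stand on it, 70 mm left and right of its middle along y.
- cone_left (a point): Centre of the seat on top of the cone at the base's +y side, 107 mm above the base's underside: where the origin of a seated cap lies.
- cone_right (a point): The same for the cone at the base's -y side.
- riser: Clear acrylic stepped ring riser, 72 x 85 mm, 52 mm high, loose on the base towards its far side; origin at the centre of its underside.
- sizing_bar: Silver tone sizing bar, 130 mm long (its y), 14 mm wide, 8 mm high, lying loose on the base on the robot's side; origin at the centre of its underside.
- dish: Rose-gold plated round dish, 76 mm across, 16 mm high, loose on the base towards its far side; origin at the centre of its underside.
- loupe: Black loupe, 32 mm across, 24 mm high, loose on the counter; origin at the centre of its underside.
- finger_gauge: Steel gauge ring, 64 mm across, 8 mm high, loose on the counter; origin at the centre of its underside.
Not all that is in view belongs to the job. There is more than one size of the rose_cap; the one meant has the size given above.

How it is judged:
On the way:
1. the rose-gold cap is turned loose (0.75 rad or more from the base's x) while still down on its cone (risen less than 6 mm, within 6 mm of its axis) (angle between the x axis of rose_cap and the x axis of base, either way round above 0.75 rad and z of rose_cap in the frame of base below 0.113 m and (horizontal distance between rose_cap and cone_left below 0.006 m or horizontal distance between rose_cap and cone_right below 0.006 m)), for 0.1 s.
At the end, for the whole second after the job is handed in: The rose-gold cap is held still in the fingers, upright within 0.2 rad, 55 mm or more above its seat and within 40 mm sideways of its cone's axis, touching neither base nor black cap; the black cap is still seated on its cone; the other things are within 30 mm of where they were (z of rose_cap in the frame of base above 0.162 m and angle between rose_cap's own z axis and vertical below 0.2 rad and linear speed of rose_cap below 0.03 m/s and contact force between the fingers and rose_cap above 1 N and contact force between rose_cap and base below 0.1 N and contact force between rose_cap and black_cap below 0.1 N and ((horizontal distance between rose_cap and cone_left below 0.04 m and horizontal distance between black_cap and cone_right below 0.01 m) or (horizontal distance between rose_cap and cone_right below 0.04 m and horizontal distance between black_cap and cone_left below 0.01 m)) and z of black_cap in the frame of base below 0.113 m and distance of each of riser, sizing_bar, dish, loupe, finger_gauge from where it was at the start of the episode below 0.03 m); the arm keeps its last pose, push and grip.
It fails at once if the black cap is lifted or pulled sideways by more than 8 mm (distance of black_cap from where it was at the start of the episode above 0.008 m).
It fails at once if another thing on the counter is moved by more than 30 mm (distance of any of riser, sizing_bar, dish, loupe, finger_gauge from where it was at the start of the episode above 0.03 m).
It also fails if it takes over 45 s, if anything falls off the work surface, if the arm or the gripper's body presses on something with over 40 N, if the wrist force passes 120 N, or if a joint passes its speed limit or range.

## Working session

There is one attempt and no reset: what is moved stays moved. The work goes in short steps, Python scripts to look and compute and a tool call to move; the robot and the scene stay as the last step left them, time stands still between calls to the robot, and variables do not carry over. Pictures are saved under pics/ and viewed, at most 10 in all, crops included, and the job is handed in when it is done.

Besides the shell and the picture viewer there is one more tool, called after "Emit:" in YAML: its name, and indented under it one key for each argument. drive_tool: Moves the arm, as the interface text tells. Its arguments: {"type":"object","properties":{"rows":{"type":"array"},"force":{"type":"number"}},"required":["rows"]}

```bash
mkdir -p pics; ls; cat > h.py <<'E'
import numpy as np, cv2
from workcell import status, read_camera, workorder, masks_of
from scipy.spatial.transform import Rotation as R
def pose(s=None):
    s=s or status.read_state(); T=np.eye(4); T[:3,:3]=R.from_rotvec(s['tcp_rot']).as_matrix(); T[:3,3]=s['tool_pos']; return T
def cam(n):
    T=pose(); p=read_camera(n)
    p['W']=np.array(p['world_from_camera']) if 'world_from_camera' in p else T@np.array(p['mount'])
    return p
def ray(p,uv):
    a=cv2.undistortPoints(np.array([[uv]],float),np.array(p['intrinsics']),np.array(p['D'],float))[0,0]
    d=p['W'][:3,:3]@np.array([a[0],-a[1],-1]); return p['W'][:3,3],d/np.linalg.norm(d)
def proj(p,X):
    c=np.linalg.inv(p['W'])@np.r_[X,1]; 
    return cv2.projectPoints(np.array([[c[0],-c[1],-c[2]]]),np.zeros(3),np.zeros(3),np.array(p['intrinsics']),np.array(p['D'],float))[0][0,0]
def onz(p,uv,z):
    o,d=ray(p,uv); return o+d*(z-o[2])/d[2]
def tri(l):
    A=0;b=0
    for p,uv in l:
        o,d=ray(p,uv); M=np.eye(3)-np.outer(d,d); A=A+M; b=b+M@o
    return np.linalg.solve(A,b)
def save(p,f): cv2.imwrite('pics/'+f,p['color'][:,:,::-1])
E
python3 - <<'E'
from h import *
s=status.read_state();print(s)
ims=[]
for n in ['scene','side']:
    p=cam(n);ims.append(p['color']);print(n,p['W'].round(3).tolist(),np.array(p['intrinsics']).tolist(),p['D'])
    for k in ['rose_cap','black_cap','base','dish']:
        for m in masks_of(p,k)[:3]: print(k,round(m['score'],2),m['bbox'])
save(dict(color=cv2.resize(np.vstack(ims),(448,600)) if 0 else cv2.resize(np.hstack(ims),(800,300))),'a.png')
cv2.imwrite('pics/scene.png',cv2.resize(ims[0],(800,600))[:,:,::-1])
cv2.imwrite('pics/side.png',cv2.resize(ims[1],(800,600))[:,:,::-1])
E
```

```text
pics
{'time': 0.0, 'q': array([ 1.24109806e+00,  2.64779194e-01,  1.60539693e+00,  2.67961518e-05,
        1.27370490e+00, -3.68770520e-02]), 'joint_vel': array([-2.25993362e-04, -1.09800924e-03,  7.36488072e-05,  2.48618076e-04,
       -1.47286686e-03,  3.97721020e-04]), 'joint_torque': array([ 2.63448215e-03, -5.15125322e+01, -3.67319727e+01,  2.69426209e-04,
        1.29729763e-02, -4.24534494e-05]), 'tool_pos': array([0.19457893, 0.64556896, 0.22993211]), 'tcp_rot': array([-0.45826838, -3.10753976,  0.00352652]), 'wrist_force': array([0.54967138, 0.00100181, 0.07176003]), 'torque': array([-0.03231652,  0.05139164, -0.02377478]), 'grip_force': 0.0, 'width': 1.002107978496947}
scene [[-0.166, -0.821, 0.546, 1.288], [0.986, -0.145, 0.081, 0.109], [0.013, 0.552, 0.834, 1.285], [0.0, 0.0, 0.0, 1.0]] [[367.2254437230136, 0.0, 255.1766303437091], [0.0, 367.2254437230136, 193.91308419389122], [0.0, 0.0, 1.0]] [-0.05485963  0.          0.          0.          0.        ]
rose_cap 0.61 [294.6, 203.5, 303.5, 221.7]
rose_cap 0.56 [348.4, 256.8, 367.8, 277.1]
rose_cap 0.55 [283.8, 173.7, 295.9, 179.5]
black_cap 0.59 [256.0, 191.8, 269.2, 212.1]
base 0.85 [215.8, 175.9, 342.8, 270.0]
base 0.53 [256.5, 191.5, 267.0, 211.9]
dish 0.53 [305.9, 237.5, 323.7, 252.1]
side [[0.91, 0.25, -0.33, 0.089], [-0.414, 0.537, -0.735, -1.035], [-0.006, 0.805, 0.593, 0.948], [0.0, 0.0, 0.0, 1.0]] [[465.6828372690881, 0.0, 261.1283180168679], [0.0, 465.6828372690881, 189.9022376724193], [0.0, 0.0, 1.0]] [-0.09956509  0.          0.          0.          0.        ]
rose_cap 0.64 [241.7, 151.4, 258.2, 167.9]
rose_cap 0.64 [248.7, 130.8, 265.2, 152.6]
rose_cap 0.47 [204.9, 153.3, 316.5, 252.6]
black_cap 0.81 [255.0, 170.5, 266.3, 190.8]
black_cap 0.61 [273.0, 195.9, 307.3, 232.1]
black_cap 0.21 [215.4, 179.3, 225.4, 198.3]
base 0.85 [202.1, 151.8, 316.9, 255.8]
dish 0.75 [256.3, 155.4, 278.9, 164.9]
```

View pics/scene.png

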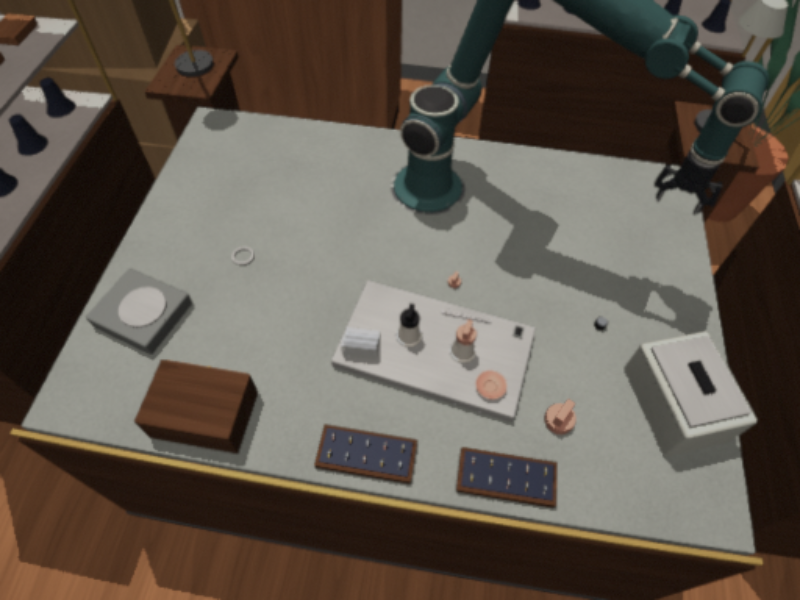

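View pics/side.png

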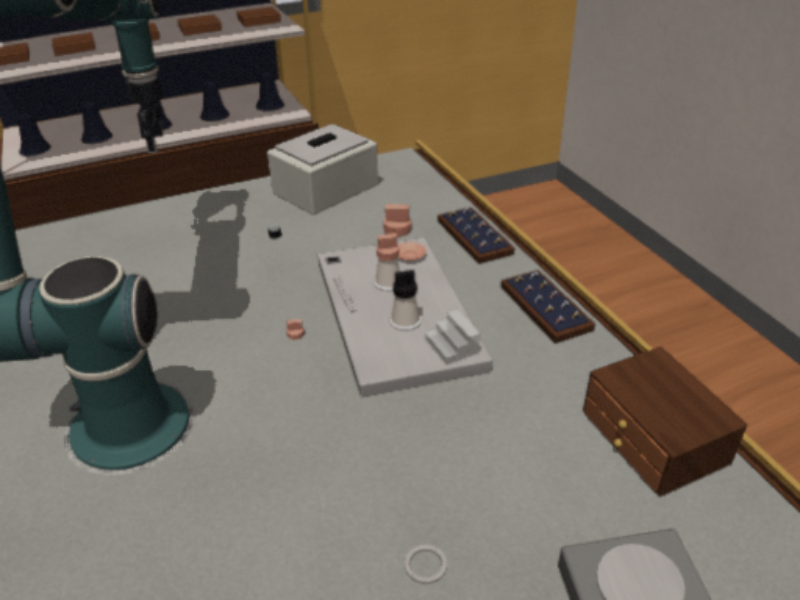

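Both views show three rose-gold caps. In 512-px scene pixels, they are a small one loose on the counter at (290,179), a large one loose at (358,267), and one on the base's +y cone at (299,212). I choose the seated one. The black cap is at (262,202). Next I'll triangulate it and check with the wrist camera.

```bash
python3 - <<'E'
from h import *
a=cam('scene');b=cam('side')
def c(p,k,i,w):
    ms=masks_of(p,k); 
    m=[m for m in ms if abs((m['bbox'][0]+m['bbox'][2])/2-w)<6][0]; ys,xs=np.nonzero(m['mask']); return np.array([xs.mean(),ys.mean()])
ra,rb=c(a,'rose_cap',0,299),c(b,'rose_cap',0,250) if 0 else np.array([250,159.])
X=tri([(a,ra),(b,rb)]);print('rose',X,proj(a,X)-ra,proj(b,X)-rb)
ba,bb=c(a,'black_cap',0,262),c(b,'black_cap',0,260)
Y=tri([(a,ba),(b,bb)]);print('black',Y,proj(a,Y)-ba,proj(b,Y)-bb, np.linalg.norm(X-Y))
d=X-Y;print('yaw base',np.degrees(np.arctan2(-d[0],d[1])))
print(pose().round(3))
w=cam('wrist');print(np.array(w['mount']).round(3),np.array(w['intrinsics']))
E
```

```text
rose [0.58511005 0.16348824 0.12213502] [-0.55231453  0.56170295] [-0.75970741 -0.44199486]
black [0.5619636  0.02889556 0.12485606] [ 0.26886802 -0.25998601] [0.40290772 0.21323964] 0.13659557957735155
yaw base -9.75794131959786
[[-0.957  0.289  0.     0.195]
 [ 0.289  0.957  0.     0.646]
 [-0.     0.    -1.     0.231]
 [ 0.     0.     0.     1.   ]]
[[-0.001  0.96   0.279  0.07 ]
 [ 1.     0.001 -0.     0.   ]
 [-0.     0.279 -0.96  -0.144]
 [ 0.     0.     0.     1.   ]] [[298.28200357   0.         252.96901941]
 [  0.         298.28200357 194.19037717]
 [  0.           0.           1.        ]]
```

Emit:
drive_tool:
  rows:
    - [0,0,0,-0.026,-0.0175,0,1]
    - [0,0,0,-0.026,-0.0175,0,1]
    - [0,0,0,-0.026,-0.0175,0,1]
    - [0,0,0,-0.026,-0.0175,0,1]
    - [0,0,0,-0.026,-0.0175,0,1]
    - [0,0,0,-0.026,-0.0175,0,1]
    - [0,0,0,-0.026,-0.0175,0,1]
    - [0,0,0,-0.026,-0.0175,0,1]

```text
time: 1.47
tool_pos: [0.3543, 0.451, 0.2315]
tcp_rot: [0.458, 3.108, 0.001]
wrist_force: [0.0, 0.4, -0.3]
width: 1.0
grip_force: 0.0
```

Emit:
drive_tool:
  rows:
    - [0,0,0,-0.026,-0.0175,0,1]
    - [0,0,0,-0.026,-0.0175,0,1]
    - [0,0,0,-0.026,-0.0175,0,1]
    - [0,0,0,-0.026,-0.0175,0,1]
    - [0,0,0,-0.026,-0.0175,0,1]
    - [0,0,0,-0.026,-0.0175,0,1]
    - [0,0,0,-0.026,-0.0175,0,1]
    - [0,0,0,-0.026,-0.0175,0,1]

```text
time: 2.13
tool_pos: [0.5131, 0.2568, 0.2316]
tcp_rot: [0.458, 3.108, 0.001]
wrist_force: [0.3, -0.7, -0.0]
width: 0.999
grip_force: 0.0
```

Emit:
drive_tool:
  rows:
    - [0,0,0,-0.026,-0.0175,0,1]
    - [0,0,0,-0.026,-0.0175,0,1]
    - [0,0,0,-0.026,-0.0175,0,1]
    - [0,0,0,-0.02,-0.016,-0.01,1]
    - [0,0,-7,0,0,0,1]
    - [0,0,0,0,0,0,1]
    - [0,0,0,0,0,0,1]

```text
time: 2.72
tool_pos: [0.5863, 0.164, 0.2412]
tcp_rot: [-0.274, -3.129, -0.0]
wrist_force: [-0.2, 0.6, -0.2]
width: 1.0
grip_force: 0.0
```

```bash
python3 - <<'E'
from h import *
s=status.read_state();print(s['time'],s['tool_pos'],s['tcp_rot'],s['q'].round(3),s['wrist_force'])
w=cam('wrist');save(w,'w1.png');np.save('w1.npy',w['W'])
for m in masks_of(w,'rose_cap')[:3]: ys,xs=np.nonzero(m['mask']);print(m['score'],m['bbox'],xs.mean(),ys.mean())
E
```

```text
2.7167 [0.58633829 0.16402003 0.24120606] [-2.73512848e-01 -3.12929520e+00 -4.00836609e-04] [ 0.232  0.134  1.74   0.     1.268 -1.165] [-0.22820713  0.62243785 -0.21306132]
0.83 [421.1, 200.9, 497.2, 262.7] 457.06297229219143 228.963161209068
0.72 [227.1, 155.9, 282.6, 216.9] 253.91781393408428 184.34584897788903
```

View pics/w1.png

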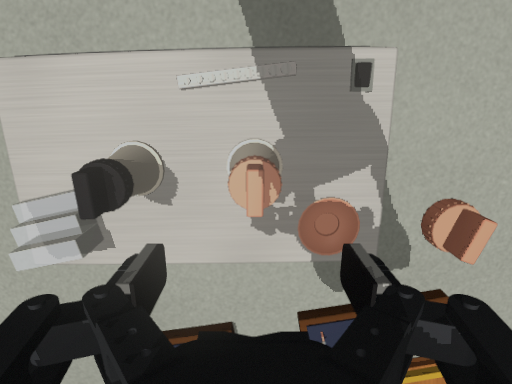

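The wrist view shows the seated rose cap at (254,185), its bar running up the image. The dish is at (328,225), the black cap at (103,187) and the large look-alike at (457,229). I'll take a second view for height.

Emit:
drive_tool:
  rows:
    - [0,0,0,-0.03,0,0,1]
    - [0,0,0,-0.03,0,0,1]
    - [0,0,0,0,0,0,1]
    - [0,0,0,0,0,0,1]

```text
time: 3.15
tool_pos: [0.6456, 0.1547, 0.2404]
tcp_rot: [-0.269, -3.129, 0.0]
wrist_force: [0.2, -0.8, -0.4]
width: 0.998
grip_force: 0.0
```

```bash
python3 - <<'E'
from h import *
w=cam('wrist');save(w,'w2.png');np.save('w2.npy',w['W'])
for m in masks_of(w,'rose_cap')[:3]: ys,xs=np.nonzero(m['mask']);print(m['score'],m['bbox'],xs.mean(),ys.mean())
a=cv2.imread('pics/w1.png')[145:225,214:294]
m=[m for m in masks_of(w,'rose_cap') if abs(m['bbox'][0]-235)<60][0]['bbox']
x,y=int(m[0])-12,max(0,int(m[1])-10);print(x,y)
b=w['color'][y:y+80,x:x+80,::-1]
cv2.imwrite('pics/c.png',cv2.resize(np.hstack([a,b]),(800,400),interpolation=cv2.INTER_CUBIC))
E
```

```text
0.88 [431.6, 158.0, 511.4, 217.8] 465.7755218758936 185.15070060051474
0.74 [224.3, 88.9, 282.3, 145.3] 253.4905873493976 115.15926204819277
0.37 [0.8, 1.9, 403.2, 225.1] 203.73358684066488 101.77476737821566
212 78
```

View pics/c.png

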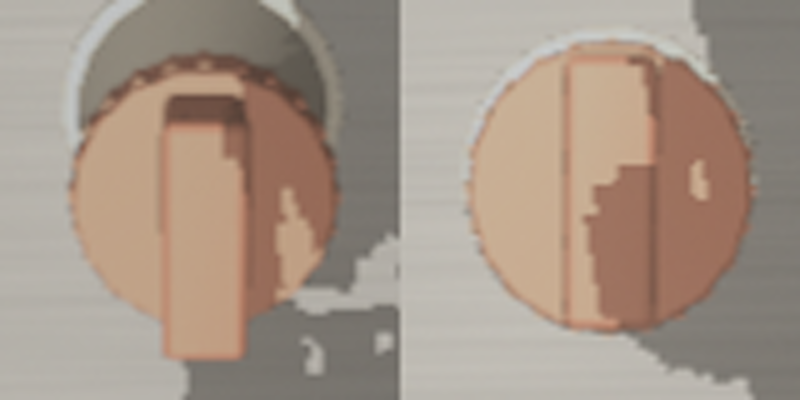

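The close crops confirm it. This is the 48-mm-skirt cap, with its bar about as long as the skirt's diameter (bar top at px (247..263, 169..216) in view 1). It sits on a white cone, and the bar is almost parallel to tool x. Triangulating the bar-top corners next.

```bash
python3 - <<'E'
from h import *
w=cam('wrist'); p1=dict(w,W=np.load('w1.npy'));p2=dict(w,W=np.load('w2.npy'))
c1=[(165,122),(243,122),(243,357),(165,357)];c2=[(168,58),(253,58),(253,326),(168,326)]
P=[]
for a,b in zip(c1,c2):
    a=(214+a[0]/5-.4,145+a[1]/5-.4);b=(212+b[0]/5-.4,78+b[1]/5-.4)
    X=tri([(p1,a),(p2,b)]);P.append(X);print(X.round(4),(proj(p1,X)-a).round(2),(proj(p2,X)-b).round(2))
P=np.array(P);c=P.mean(0);d=P[0]+P[1]-P[2]-P[3];T=pose()
print('c',c,'yaw bar',np.degrees(np.arctan2(-d[1],-d[0])),'len',np.linalg.norm(d)/2,'w',np.linalg.norm(P[0]-P[1]))
print('tool x yaw',np.degrees(np.arctan2(-T[1,0],-T[0,0])))
# target TCP: 23mm below bar top
t=c.copy();t[2]-=.023;print('shift tool',T[:3,:3].T@(t-T[:3,3]),T[:3,3])
E
```

```text
[0.5622 0.1634 0.1533] [ 0.11 -0.  ] [-0.12  0.  ]
[0.5643 0.1756 0.1534] [ 0.22 -0.  ] [-0.24  0.  ]
[0.6029 0.1691 0.1545] [0.26 0.  ] [-0.28  0.  ]
[0.6007 0.1564 0.1543] [ 0.16 -0.  ] [-0.17  0.  ]
c [0.58250715 0.16614596 0.15386994] yaw bar -9.909585372061555 len 0.03913162714053647 w 0.012412083770720641
tool x yaw -9.748061139999965
shift tool [0.06282997 0.00079137 0.11041544] [0.64437225 0.15472494 0.24124236]
```

Emit:
drive_tool:
  rows:
    - [0,0,0,0.0315,0.0005,0,0.6]
    - [0,0,0,0.0315,0.0005,0,0.6]
    - [0,0,0,0,0,0.03,0.6]
    - [0,0,0,0,0,0.03,0.6]
    - [0,0,0,0,0,0.03,0.6]
    - [0,0,0,0,0,0.02,0.6]
    - [0,0,0,0,0,0,0.6]
    - [0,0,0,0,0,0,0.6]
  force: 50

```text
time: 4.02
tool_pos: [0.5819, 0.1658, 0.1304]
tcp_rot: [-0.267, -3.127, 0.001]
wrist_force: [0.6, -0.9, 1.0]
width: 0.604
grip_force: 0.0
```

Emit:
drive_tool:
  rows:
    - [0,0,0,0,0,0,0.3]
    - [0,0,0,0,0,0,0.1]
    - [0,0,0,0,0,0,0]
    - [0,0,0,0,0,0,0]
    - [0,0,0,0,0,0,0]
    - [0,0,0,0,0,0,0]

```text
time: 4.52
tool_pos: [0.5853, 0.1662, 0.1338]
tcp_rot: [0.268, 3.126, 0.002]
wrist_force: [-0.2, -0.0, 6.3]
width: 0.15
grip_force: 50.1
```

```bash
python3 - <<'E'
from h import *
s=status.read_state();print(s)
w=cam('wrist');cv2.imwrite('pics/g.png',w['color'][100:384,:,::-1])
E
```

```text
{'time': 4.5167, 'q': array([ 2.35599907e-01,  2.14646279e-01,  1.85182413e+00,  1.48305156e-04,
        1.07093625e+00, -1.16449469e+00]), 'joint_vel': array([ 1.11773140e-03, -3.67530299e-04, -1.75633254e-04,  7.61225261e-04,
        6.61677674e-05, -2.37180871e-03]), 'joint_torque': array([-1.66424112e-01, -4.20776474e+01, -3.09462047e+01, -8.94393423e-02,
       -1.72083057e-01, -3.42963031e-03]), 'tool_pos': array([0.58528687, 0.16615681, 0.13382335]), 'tcp_rot': array([2.67587710e-01, 3.12622960e+00, 2.26571601e-03]), 'wrist_force': array([-0.24552806, -0.02368272,  6.32198417]), 'torque': array([0.06214556, 0.08392584, 0.00570001]), 'grip_force': 50.092785358428955, 'width': 0.14960649009505955}
```

View pics/g.png

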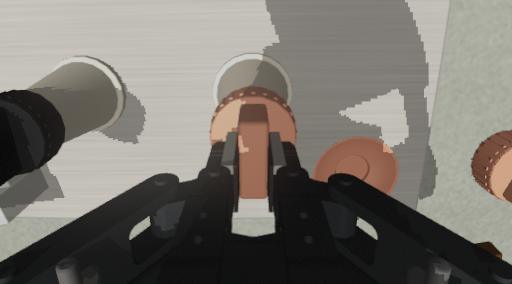

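The fingers hold the bar: opening 0.15, about 13 mm, with 50 N grip. The tips rest lightly on the skirt, so I'll ease up 3 mm and try turning one way.

Emit:
drive_tool:
  rows:
    - [0,0,0,0,0,-0.003,0]
    - [0,0,3,0,0,0,0]
    - [0,0,3,0,0,0,0]
    - [0,0,0,0,0,0,0]

```text
time: 4.9
tool_pos: [0.5841, 0.1657, 0.1347]
tcp_rot: [0.433, 3.11, 0.0]
wrist_force: [1.7, -0.1, -0.3]
width: 0.149
grip_force: 49.3
```

```bash
cat > st.py <<'E'
from h import *
s=status.read_state();T=pose(s);print(s['time'],'pos',s['tool_pos'].round(4),'yaw',np.degrees(np.arctan2(-T[1,0],-T[0,0])).round(2),'tilt',np.degrees(np.arccos(-T[2,2])).round(2),'tq',s['torque'].round(3),'F',s['wrist_force'].round(2),'q6',s['q'][5].round(3),'tau6',s['joint_torque'][5].round(3),s['width'].round(3))
E
python3 st.py
```

```text
Traceback (most recent call last):
  File "st.py", line 2, in <module>
    s=status.read_state();T=pose(s);print(s['time'],'pos',s['tool_pos'].round(4),'yaw',np.degrees(np.arctan2(-T[1,0],-T[0,0])).round(2),'tilt',np.degrees(np.arccos(-T[2,2])).round(2),'tq',s['torque'].round(3),'F',s['wrist_force'].round(2),'q6',s['q'][5].round(3),'tau6',s['joint_torque'][5].round(3),s['width'].round(3))
                                                                                                                                                                                                                                                                                                            ^^^^^^^^^^^^^^^^
AttributeError: 'float' object has no attribute 'round'
```

Emit:
drive_tool:
  rows:
    - [0,0,4,0,0,0,0]
    - [0,0,4,0,0,0,0]
    - [0,0,0,0,0,0,0]

```text
time: 5.15
tool_pos: [0.5843, 0.1656, 0.1346]
tcp_rot: [0.647, 3.073, 0.0]
wrist_force: [1.8, -0.1, -0.3]
width: 0.154
grip_force: 49.2
```

```bash
sed -i "s/s\['width'\].round(3)/s['width']/" st.py; python3 st.py
```

```text
5.15 pos [0.5843 0.1656 0.1346] yaw -23.79 tilt 0.09 tq [-0.112 -0.41   0.023] F [ 1.83 -0.14 -0.34] q6 -0.92 tau6 0.714 0.15378874209268906
```

Emit:
drive_tool:
  rows:
    - [0,0,0,0,0,0,0]
    - [0,0,0,0,0,0,0]

```text
time: 5.32
tool_pos: [0.5843, 0.1656, 0.1346]
tcp_rot: [0.643, 3.074, 0.0]
wrist_force: [3.3, -0.0, -0.4]
width: 0.152
grip_force: 49.2
```

```bash
python3 st.py;python3 - <<'E'
from h import *
w=cam('wrist');cv2.imwrite('pics/g2.png',w['color'][100:384,:,::-1])
E
```

```text
5.3167 pos [0.5843 0.1656 0.1346] yaw -23.64 tilt 0.08 tq [-0.119 -0.537 -0.02 ] F [ 3.31 -0.01 -0.37] q6 -0.922 tau6 0.006 0.15216546781777926
```

View pics/g2.png

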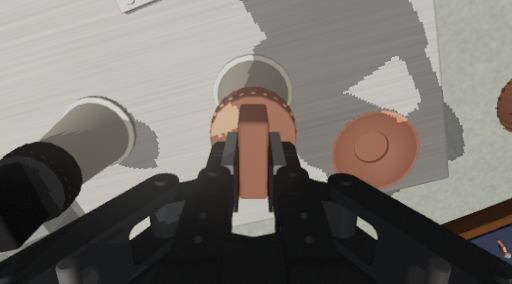

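The cap has followed the gripper through 14° with no torque left over. Continuing in small steps past the 20° stop limit.

Emit:
drive_tool:
  rows:
    - [0,0,3,0,0,0,0]
    - [0,0,3,0,0,0,0]
    - [0,0,0,0,0,0,0]
    - [0,0,0,0,0,0,0]

```text
time: 5.7
tool_pos: [0.5842, 0.1657, 0.1346]
tcp_rot: [0.803, 3.036, 0.001]
wrist_force: [4.6, -1.0, -0.4]
width: 0.152
grip_force: 49.2
```

```bash
python3 st.py
```

```text
5.7 pos [0.5842 0.1657 0.1346] yaw -29.64 tilt 0.08 tq [-0.124 -0.785  0.016] F [ 4.58 -0.96 -0.38] q6 -0.818 tau6 0.111 0.15196055306714917
```

Emit:
drive_tool:
  rows:
    - [0,0,3,0,0,0,0]
    - [0,0,3,0,0,0,0]
    - [0,0,0,0,0,0,0]
    - [0,0,0,0,0,0,0]

```text
time: 6.03
tool_pos: [0.5839, 0.1656, 0.1345]
tcp_rot: [0.961, 2.99, -0.0]
wrist_force: [4.3, -1.4, 0.2]
width: 0.154
grip_force: 49.3
```

```bash
python3 st.py
```

```text
6.0333 pos [0.5839 0.1656 0.1345] yaw -35.62 tilt 0.05 tq [-0.211 -0.74   0.042] F [ 4.3  -1.44  0.18] q6 -0.713 tau6 0.098 0.1535429887293064
```

26° turned with no stop, which is past the 20° stop limit, so this is the free way. I'll relieve the 2 mm side offset and carry on to about 69°.

Emit:
drive_tool:
  rows:
    - [0,0,0,-0.0016,0.001,0,0]
    - [0,0,5,0,0,0,0]
    - [0,0,5,0,0,0,0]
    - [0,0,5,0,0,0,0]
    - [0,0,5,0,0,0,0]
    - [0,0,0,0,0,0,0]
    - [0,0,0,0,0,0,0]

```text
time: 6.62
tool_pos: [0.5839, 0.1651, 0.1339]
tcp_rot: [-1.464, -2.777, 0.004]
wrist_force: [-3.5, -4.1, 3.0]
width: 0.153
grip_force: 49.7
```

```bash
python3 st.py
```

```text
6.6167 pos [0.5839 0.1651 0.1339] yaw -55.59 tilt 0.22 tq [-0.541  0.482 -0.009] F [-3.54 -4.12  3.04] q6 -0.366 tau6 0.117 0.1533235936224027
```

Emit:
drive_tool:
  rows:
    - [0,0,5,0,0,0,0]
    - [0,0,5,0,0,0,0]
    - [0,0,5,0,0,0,0]
    - [0,0,5,0,0,0,0]
    - [0,0,3,0,0,0,0]
    - [0,0,0,0,0,0,0]
    - [0,0,0,0,0,0,0]

```text
time: 7.2
tool_pos: [0.5835, 0.1645, 0.1339]
tcp_rot: [-1.988, -2.429, 0.007]
wrist_force: [-3.3, -4.3, 3.8]
width: 0.152
grip_force: 49.9
```

```bash
python3 st.py;python3 - <<'E'
from h import *
w=cam('wrist');cv2.imwrite('pics/g3.png',w['color'][:,:,::-1])
E
```

```text
7.2 pos [0.5835 0.1645 0.1339] yaw -78.6 tilt 0.28 tq [-0.863  0.687  0.   ] F [-3.34 -4.34  3.79] q6 0.036 tau6 0.044 0.15191457593684723
```

View pics/g3.png

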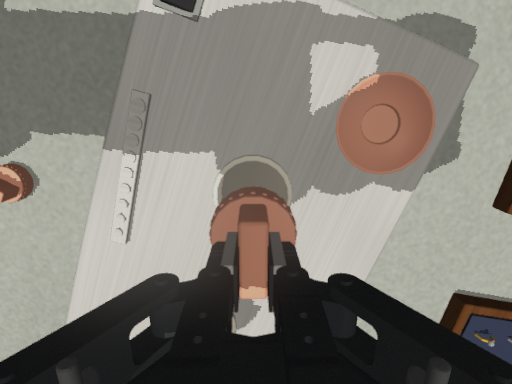

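The cap bar at (253,250) is still in line with the fingers and about 69° from the base's x, with the cap still on its cone. Now I'll lift it, gently at first.

Emit:
drive_tool:
  rows:
    - [0,0,0,0,0,0,0]
    - [0,0,0,0,0,-0.003,0]
    - [0,0,0,0,0,-0.005,0]
    - [0,0,0,0,0,-0.005,0]
    - [0,0,0,0,0,0,0]

```text
time: 7.67
tool_pos: [0.586, 0.1657, 0.1482]
tcp_rot: [1.992, 2.428, 0.002]
wrist_force: [-0.2, -2.8, -0.5]
width: 0.155
grip_force: 49.1
```

```bash
python3 st.py
```

```text
7.6667 pos [0.586  0.1657 0.1482] yaw -78.73 tilt 0.07 tq [-0.49   0.107 -0.003] F [-0.24 -2.85 -0.49] q6 0.038 tau6 -0.016 0.15490887508399842
```

Emit:
drive_tool:
  rows:
    - [0,0,0,0,0,-0.012,0]
    - [0,0,0,0,0,-0.015,0]
    - [0,0,0,0,0,-0.015,0]
    - [0,0,0,0,0,-0.015,0]
    - [0,0,0,0,0,-0.008,0]
    - [0,0,0,0,0,0,0]
    - [0,0,0,0,0,0,0]
    - [0,0,0,0,0,0,0]

```text
time: 8.33
tool_pos: [0.5851, 0.1658, 0.2117]
tcp_rot: [-1.993, -2.428, 0.0]
wrist_force: [-0.1, -0.8, -1.0]
width: 0.153
grip_force: 49.3
```

```bash
python3 st.py;python3 - <<'E'
from h import *
a=cam('side');b=cam('wrist')
cv2.imwrite('pics/e.png',np.hstack([cv2.resize(a['color'][80:220,180:340],(457,400),interpolation=2),cv2.resize(b['color'][150:384,150:350],(342,400))])[:,:,::-1])
for p in (a,cam('scene')):
  for k in ('rose_cap','black_cap'):
    for m in masks_of(p,k)[:3]: print(k,m['score'],m['bbox'])
E
```

```text
8.3333 pos [0.5851 0.1658 0.2117] yaw -78.76 tilt 0.04 tq [ 0.071 -0.004  0.022] F [-0.09 -0.75 -1.02] q6 0.039 tau6 -0.001 0.1528174009123872
rose_cap 0.77 [247.9, 129.8, 264.5, 153.0]
rose_cap 0.69 [186.0, 202.6, 195.8, 217.3]
rose_cap 0.54 [241.3, 131.1, 256.0, 144.7]
black_cap 0.78 [253.7, 172.2, 265.7, 193.2]
rose_cap 0.53 [348.6, 253.5, 367.1, 277.4]
rose_cap 0.41 [296.2, 198.0, 308.3, 213.5]
black_cap 0.56 [257.3, 191.2, 270.1, 209.9]
```

View pics/e.png

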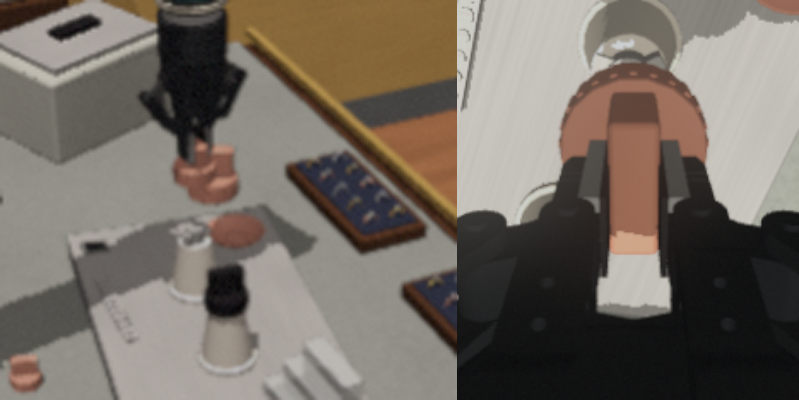

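The picture shows the cap held upright in the fingers, about 77 mm above its bare cone. The black cap is still seated.

```bash
python3 -c "
from h import *
print(workorder.finish_job())"
```

```text
the job is handed in; nothing more can be done
None
```

I turned the rose-gold cap about 69° in its free direction while it was still on its cone. I then lifted it and handed the job in with the cap held upright in the gripper, about 77 mm above its seat, the black cap still seated and nothing else seen to have moved; the hand-in returned no verdict.

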